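# Freshly lacquered blank to the curing lamp

### The arm

A 6-joint arm with a two-finger parallel gripper is mounted at the origin on the work surface. World frame = base frame: x ahead of the robot, y to its left, z up, the work surface at z = 0. Lengths are in m, angles in degrees, forces in N, time in s.
With the tool pointing down it reaches from about 0.3 to 0.75 m from the base axis. Payload 8.5 kg.
Tool frame: the origin (TCP) lies midway between the tips of the shut fingers; the grasp point (between the pads) lies 19 mm behind it (ctrl.tcp_to_grasp is the distance from the TCP to the grasp point, in m); x points along the fingers, z is the direction in which the jaws open and shut, and the axes are right-handed (so a half turn about x gives the same grasp; the last joint's range is limited). The gripper opens to 88 mm and grips with 3 to 60 N. Pads are 18 mm wide; open, the fingers measure 123 mm over their backs; the gripper's body (75 mm by 187 mm) begins 45 mm behind the grasp point.
Start: joints at [-83.956, 21.807, 74.336, -0, 83.858, -12.336], TCP at [0.173, -0.522, 0.239] pointing down, gripper open.
Joint ranges: [-178.18, 178.18], [-50.72, 133.34], [12.68, 142.11], [-81.47, 261.47], [9.98, 163.14], [-165.26, 165.26]. Speed limits (degrees/s): [136.94, 136.94, 180, 180, 180, 180].

### API

Orientations are given as [roll, pitch, yaw] about the fixed x, y, z axes, in that order (R = Rz(yaw) Ry(pitch) Rx(roll)).
In Python, from station import ctrl gives the robot as it stands.
- The arm moves only by the tool jog_arm, never from a script. Its argument "commands" is a list of rows, each a list of 3 entries, a list of its own where there are three numbers: the finger opening in mm, from 0 to 88.1, then the shift along the tool's x, y, z in mm, then the turn, a rotation vector about the tool's x, y, z in rad. In form: [[hand, [tx, ty, tz], [rx, ry, rz]], ...]. A call has 1 to 20 rows; each row shifts and turns the pose as measured when the row begins, along the tool's axes as they then stand; what a row does not reach is not made up. A row lasts 1/8 s, in which the tool goes at most 62.5 mm and 10.7 degrees, less where a joint would pass 70% of its speed; a pose out of reach is approached as far as the arm can. A call with a gripper value outside its range is refused whole. The fingers move at their own pace and stop on an object; "squeeze" is the grip in N (left out, the last holds). Time passes only in rows, so rows that do not move let the fingers close. It gives the time, the measured TCP pose, the force and the opening at its end, in the units of the state.
- ctrl.observe(): the state, without advancing time (a new reading comes with each control period).
- ctrl.read_camera(name): name is "side" or "top" or "wrist"; returns the picture (384x512x3 uint8, red, green, blue); there is no depth.
- ctrl.camera_info(name): a dict with "vfov" (degrees; the focal length in pixels is half the picture's height over the tangent of half this angle, whatever the lens; pixels are square), "cx", "cy" (the principal point, pixels), "R" (3x3) and "t" (3): a world point X has camera coordinates R X + t; the wrist camera has in their place "tool_from_camera" (4x4, takes a point from camera to tool coordinates, whose origin is the TCP and whose axes are the tool frame's). Camera axes: x right, y down, z forward; pixel columns grow to the right and rows downward; lengths in m; the calibration is good to about 2 mm. A picture is of the moment at which its call begins: read the wrist's pose just before it. camera_info takes no time and is no camera call.
- ctrl.job_done(): hands the job in, once; it reports no verdict.
The state is a dict: "time": time; "qpos": joint angles; "qvel": joint speeds; "effort": joint torques, N m; "eef_pos": TCP position; "eef_rot": TCP orientation; "wrist_force": force on the tool from outside, world axes, zero at the start; "torque": the same for the moment, N m; "grip_width": finger opening in m.
Only numpy, scipy, OpenCV 4.12 (cv2) and the standard library are available. Lean on these libraries where they do the work, as an engineer would, in place of code of your own. Each camera call takes 0.05 s, during which the arm holds its last target.

### The job

The round yellow blank lying on the steel paddle is wet with lacquer, so do not touch it with the gripper: lift the paddle by its black handle, carry the blank level and lower it gently onto the two aluminium rails of the lamp nest, centred on the red marks, with the blade going down between the rails. Draw the paddle out and lay it back in its green rest, then start the lamp by twisting the red knob clockwise to its stop and letting it spring back. Leave the other things on the bench where they are.

Things in the scene. Friction and masses are not known exactly. Their poses are not given: they have to be found in the camera images.
- paddle_grip (a point): Where to hold the paddle: centre of its black handle (bar 18 mm wide, 18 mm tall, from 100 mm behind this point to 30 mm ahead), balanced here when loaded. x: toward the blade's tip, z up. Steel blade 38 mm wide, 4 mm thick, from 30 to 130 mm ahead. Loose in the rest at the start.
- paddle: The whole paddle, about 0.17 kg; origin on its underside, 9 mm below point paddle_grip, same axes. Undersides of handle and blade are flush. A dark steel weight, 22 mm wide and 22 mm tall, ends the handle 100 to 130 mm behind.
- disc_mid (a point): Centre of the wet round blank (half-way up): yellow disc with a blue ring, 84 mm diameter, 6 mm thick, about 0.05 kg, lying loose on the blade about 92 mm ahead of paddle_grip and overhanging the blade's sides. z is its upright axis.
- disc: The same wet blank; origin at the centre of its underside.
- rest_grip (a point): Fixed green paddle rest: where paddle_grip lies when the paddle is in the rest (54 mm above the table); x the way the blade points. Two supports 45 mm tall on an 8 mm base: the rear one, 70 mm behind, has side lips 10 mm tall and 28 mm apart, between which the handle lies; the front one, 42 mm ahead, is a flat block 50 mm wide under the blade's root.
- nest_mid (a point): Lamp nest: midway between the two red marks, level with the rails' tops (85 mm above the table). x is the blade's way in. Two aluminium rails along x, 90 mm long (45 mm either way), 12 mm wide, 56 mm clear between them, open above and at the -x end, down to a base plate 10 mm thick.
- nest: The fixed lamp nest as a whole; origin on the table 85 mm below point nest_mid, same axes. A white lamp head, 140 mm tall, stands across its +x end, the face 79 mm ahead of nest_mid.
- knob_grip (a point): Centre of the red knob's bar grip, on the turning axis, 77 mm above the table; grasp from above. Bar 44 mm long (this point's x), 12 mm wide (y), 38 mm tall (top 12 mm above this point), on a flat round red foot (42 mm across, its top 26 mm below this point), on a grey box 75 mm square and 45 mm tall. The box may be at either of two places on the bench.
- knob (a joint): Turn of the red knob: 0 released, grows clockwise seen from above, hard stop at 1.1 rad. A spring drives it back to 0; about 0.11 N m holds it at the stop. It starts at 0.
- jar_mid (a point): Bystander: yellow jar with blue lid, 72 mm across, 110 mm tall; centre, half-way up. Leave it alone.
- tape: Bystander: green ring of tape, 90 mm across, 24 mm tall, origin under its centre. Leave it alone.
- sander: Bystander: cork sanding block, 110 x 60 x 34 mm, origin under its centre. Leave it alone.
- wrench: Bystander: steel wrench lying flat. Leave it alone.
- tub: Bystander: empty open orange tub, 100 x 140 x 50 mm, origin under its centre. Leave it alone.
- spares: Bystander: stack of three dry red and steel blanks, 84 mm across, 18 mm tall, origin under its centre. Leave it alone.
- mug: Bystander: blue mug, 76 mm across, 85 mm tall, origin under its centre. Leave it alone.

How it is judged:
By the outcome, as a careful person would: the job done as asked, in the order asked, and still so for the second after the job is handed in, with the robot touching nothing.
It also fails if it takes over 69 s, if anything falls off the work surface, if the arm or the gripper's body presses on something with over 40 N, if the wrist force passes 120 N, or if a joint passes its speed limit or range.

## Working session

There is one attempt and no reset: what is moved stays moved. The work goes in short steps, Python scripts to look and compute and a tool call to move; the robot and the scene stay as the last step left them, time stands still between calls to the robot, and variables do not carry over. Pictures are saved under pics/ and viewed, and the job is handed in when it is done.

Besides the shell and the picture viewer there is one more tool, called after "Call:" as a command line: name --argument value ..., lists and objects as JSON in quotes. jog_arm: Moves the arm, as the interface text tells. Its arguments: {"type":"object","properties":{"commands":{"type":"array"},"squeeze":{"type":"number"}},"required":["commands"]}

```bash
ls; mkdir -p pics
python3 - <<'E'
from station import ctrl
import cv2,numpy as np
s=ctrl.observe();print(s)
for n in ["side","top","wrist"]:
    im=ctrl.read_camera(n);cv2.imwrite(f"pics/{n}0.png",im[:,:,::-1]);i=ctrl.camera_info(n);print(n,i)
print(ctrl.tcp_to_grasp)
E
```

```text
pics
{'time': 0.0, 'qpos': array([-8.39559419e+01,  2.18396884e+01,  7.43834415e+01, -7.00801836e-04,
        8.38578975e+01, -1.23354136e+01]), 'qvel': array([-0.07570135,  0.04336427,  0.01234584,  0.16010444,  0.02353868,
        0.10266718]), 'effort': array([ 7.21628862e-05, -4.37931097e+01, -2.24556506e+01,  7.12996954e-02,
        3.52704409e-02, -1.29755749e-04]), 'eef_pos': array([ 0.17338846, -0.52166416,  0.23815769]), 'eef_rot': array([168.15720252,  89.9189696 ,  96.5367497 ]), 'wrist_force': array([-0.00860988,  0.44632535,  0.23393791]), 'torque': array([-0.02899022,  0.02904261,  0.05825572]), 'grip_width': 0.0882401669004896}
side {'vfov': 51.45581043806903, 'cx': 247.40244125693837, 'cy': 193.38650313848024, 'R': array([[ 0.9884588 , -0.15056632,  0.01670283],
       [-0.09070097, -0.67651864, -0.73081863],
       [ 0.12133645,  0.72086914, -0.68236731]]), 't': array([-0.60124615,  0.07821302,  1.40887904])}
top {'vfov': 47.385671441614434, 'cx': 247.58580111670156, 'cy': 194.0238607850535, 'R': array([[ 0.01821278, -0.99981704, -0.00584575],
       [-0.99816592, -0.01784448, -0.05784787],
       [ 0.05773297,  0.0068886 , -0.99830829]]), 't': array([-0.03405303,  0.59076908,  1.29786487])}
wrist {'vfov': 68.4948181067136, 'cx': 258.1554787418535, 'cy': 193.69950621167817, 'tool_from_camera': array([[-5.67965549e-04, -3.00311023e-01,  9.53841164e-01,
        -1.45957184e-01],
       [-7.68037535e-04, -9.53840906e-01, -3.00311399e-01,
         7.75624943e-02],
       [ 9.99999544e-01, -9.03152345e-04,  3.11098636e-04,
        -7.39466912e-04],
       [ 0.00000000e+00,  0.00000000e+00,  0.00000000e+00,
         1.00000000e+00]])}
0.0187
```

View pics/top0.png

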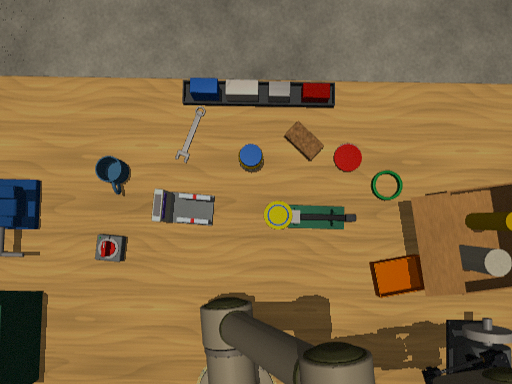

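View pics/side0.png

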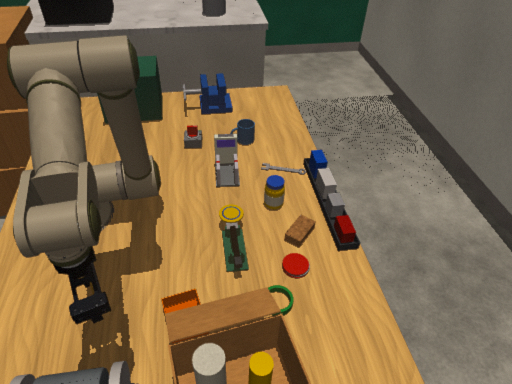

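View pics/wrist0.png

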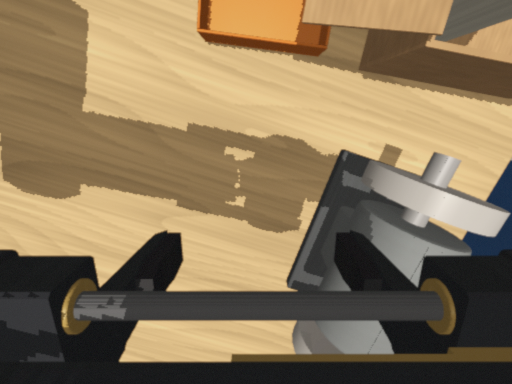

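Run:
```python
import cv2
im=cv2.imread("pics/top0.png")
cv2.imwrite("pics/c1.png",cv2.resize(im[180:250,250:370],None,fx=6.5,fy=6.5,interpolation=cv2.INTER_CUBIC))
cv2.imwrite("pics/c2.png",cv2.resize(im[175:270,85:225],None,fx=5.5,fy=5.5,interpolation=cv2.INTER_CUBIC))
im=cv2.imread("pics/side0.png")
cv2.imwrite("pics/c3.png",cv2.resize(im[110:280,170:260],None,fx=3.5,fy=3.5,interpolation=cv2.INTER_CUBIC))
```

```text
(no output)
```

View pics/c1.png

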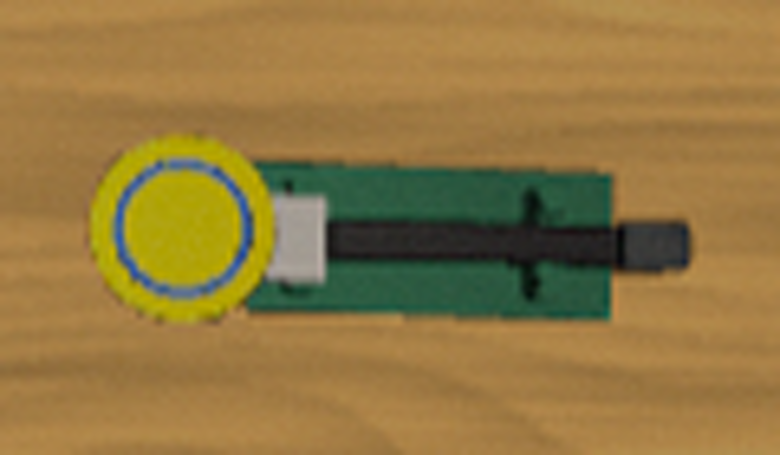

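View pics/c2.png

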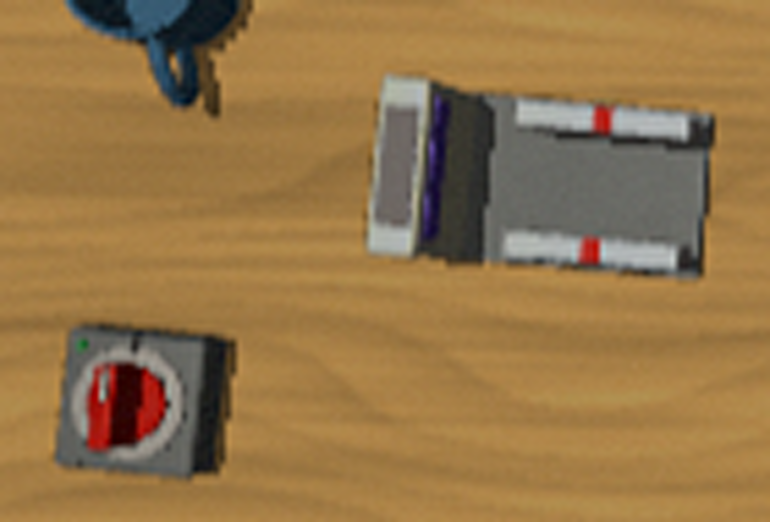

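View pics/c3.png

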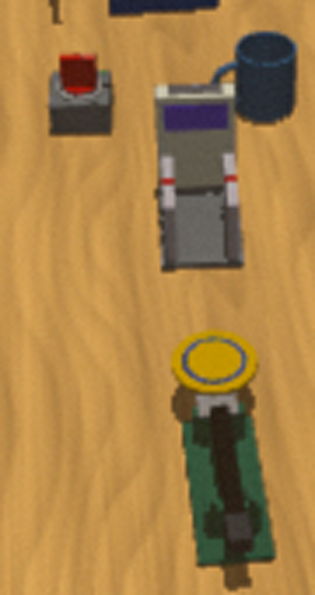

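```bash
cat > h.py <<'E'
import numpy as np,cv2
from scipy.spatial.transform import Rotation as Ro
from station import ctrl
def toolT(s):
    T=np.eye(4);T[:3,:3]=Ro.from_euler('xyz',s['eef_rot'],degrees=True).as_matrix();T[:3,3]=s['eef_pos'];return T
def ext(n,s=None):
    i=ctrl.camera_info(n)
    if n=='wrist':
        M=np.linalg.inv(toolT(s)@np.array(i['tool_from_camera']));R,t=M[:3,:3],M[:3,3]
    else: R,t=np.array(i['R']),np.array(i['t'])
    f=192/np.tan(np.radians(i['vfov']/2));return R,t,f,i['cx'],i['cy']
def ray(n,u,v,z,s=None):
    R,t,f,cx,cy=ext(n,s)
    d=R.T@np.array([(u-cx)/f,(v-cy)/f,1]);c=-R.T@t
    return c+d*(z-c[2])/d[2]
def proj(n,X,s=None):
    R,t,f,cx,cy=ext(n,s);c=R@np.array(X)+t;return np.array([cx+f*c[0]/c[2],cy+f*c[1]/c[2]])
def snap(n,name,crop=None,k=1):
    s=ctrl.observe();im=ctrl.read_camera(n)[:,:,::-1].copy();cv2.imwrite(f'pics/{name}_raw.png',im)
    if crop: a,b,c,d=crop;im=im[b:d,a:c]
    cv2.imwrite(f'pics/{name}.png',cv2.resize(im,None,fx=k,fy=k,interpolation=cv2.INTER_CUBIC));np.save(f'pics/{name}.npy',s,allow_pickle=True);return s
E
python3 - <<'E'
from h import *
np.set_printoptions(precision=4,suppress=True)
def c1(u,v,z): return ray('top',250+(u+.5)/6.5-.5,180+(v+.5)/6.5-.5,z)
def c2(u,v,z): return ray('top',85+(u+.5)/5.5-.5,175+(v+.5)/5.5-.5,z)
print('disc',c1(183,229,.055),'hfront',c1(328,241,.063),'hback',c1(617,245,.063),'wback',c1(690,246,.065))
print('base',[c1(*p,.008)[:2] for p in((612,173),(611,320))])
print('bladeroot',c1(327,240,.049))
m1,m2=c2(603,119,.085),c2(591,250,.085);print('marks',m1,m2,(m1+m2)/2)
for p in((515,112),(690,125),(503,243),(678,257)):print(c2(*p,.085))
print('knob top',c2(102,408,.089),c2(103,365,.089),c2(100,450,.089))
b=[c2(*p,.045) for p in((75,327),(205,337),(190,477),(58,463))];print('box',b,np.mean(b,0))
E
```

```text
disc [ 0.5301 -0.1124  0.055 ] hfront [ 0.5259 -0.1764  0.063 ] hback [ 0.5264 -0.3047  0.063 ] wback [ 0.5265 -0.3366  0.065 ]
base [array([ 0.5602, -0.314 ]), array([ 0.4922, -0.3139])]
bladeroot [ 0.5264 -0.1776  0.049 ]
marks [0.5783 0.1281 0.085 ] [0.5105 0.1326 0.085 ] [0.5444 0.1304 0.085 ]
[0.5812 0.1739 0.085 ]
[0.576  0.0829 0.085 ]
[0.5133 0.1782 0.085 ]
[0.5077 0.0876 0.085 ]
knob top [0.4249 0.3813 0.089 ] [0.4469 0.3817 0.089 ] [0.4035 0.3816 0.089 ]
box [array([0.4643, 0.412 , 0.045 ]), array([0.4603, 0.3425, 0.045 ]), array([0.3862, 0.3479, 0.045 ]), array([0.3922, 0.4184, 0.045 ])] [0.4258 0.3802 0.045 ]
```

```bash
cat >> h.py <<'E'
np.set_printoptions(precision=4,suppress=True)
def Rdown(ang):
    # tool x down, tool z at world yaw ang (deg)
    a=np.radians(ang);x=np.array([0,0,-1.]);z=np.array([np.cos(a),np.sin(a),0]);return np.c_[x,np.cross(z,x),z]
def delta(pos,R,s=None):
    s=s or ctrl.observe();T=toolT(s)
    print('t',s['time'],'shift mm',(T[:3,:3].T@(np.array(pos)-T[:3,3])*1000).round(1),'rot',Ro.from_matrix(T[:3,:3].T@R).as_rotvec().round(3),'pos',s['eef_pos'].round(4),'F',s['wrist_force'].round(1),'w',round(s['grip_width'],4))
E
python3 - <<'E'
from h import *
s=ctrl.observe();T=toolT(s);print(T)
R0=T[:3,:3]
for a in (0,180): delta([.526,-.206,.238],Rdown(a))
E
```

```text
[[-0.0001  0.949   0.3153  0.1734]
 [ 0.001   0.3153 -0.949  -0.5217]
 [-1.      0.0002 -0.001   0.2383]
 [ 0.      0.      0.      1.    ]]
t 0.15 shift mm [   0.6  434.2 -188.5] rot [-1.25  -0.001 -0.001] pos [ 0.1734 -0.5217  0.2383] F [0.1 0.2 0. ] w 0.0882
t 0.15 shift mm [   0.6  434.2 -188.5] rot [ 1.892 -0.001  0.001] pos [ 0.1734 -0.5217  0.2383] F [0.1 0.2 0. ] w 0.0882
```

Call:
jog_arm --commands '[[88,[-12,0,-38],[0,0,0]],[88,[-12,0,-38],[0,0,0]],[88,[-6,0,-38],[0,0,0]],[88,[0,0,-38],[0,0,0]],[88,[0,20,-38],[0,0,0]],[88,[0,40,0],[0,0,0]],[88,[0,40,0],[0,0,0]],[88,[0,40,0],[0,0,0]],[88,[0,40,0],[0,0,0]],[88,[0,40,0],[0,0,0]],[88,[0,40,0],[0,0,0]],[88,[0,40,0],[0,0,0]],[88,[0,40,0],[0,0,0]],[88,[0,0,0],[-0.18,0,0]],[88,[0,0,0],[-0.18,0,0]],[88,[0,0,0],[-0.18,0,0]],[88,[0,0,0],[-0.18,0,0]],[88,[0,0,0],[-0.18,0,0]],[88,[0,0,0],[-0.18,0,0]],[88,[0,0,0],[-0.17,0,0]]]'

```text
time: 2.65
eef_pos: [0.4441, -0.2228, 0.2653]
eef_rot: [125.6, 89.5, 127.8]
wrist_force: [0.7, 0.8, 0.1]
grip_width: 0.0879
```

Run:
```python
from h import *
delta([.526,-.206,.238],Rdown(0))
snap('wrist','w1',k=1.5)
```

```text
t 2.65 shift mm [27.  13.4 82.6] rot [ 0.039 -0.005 -0.007] pos [ 0.4441 -0.2228  0.2653] F [0.7 0.8 0.1] w 0.0879
```

View pics/w1.png

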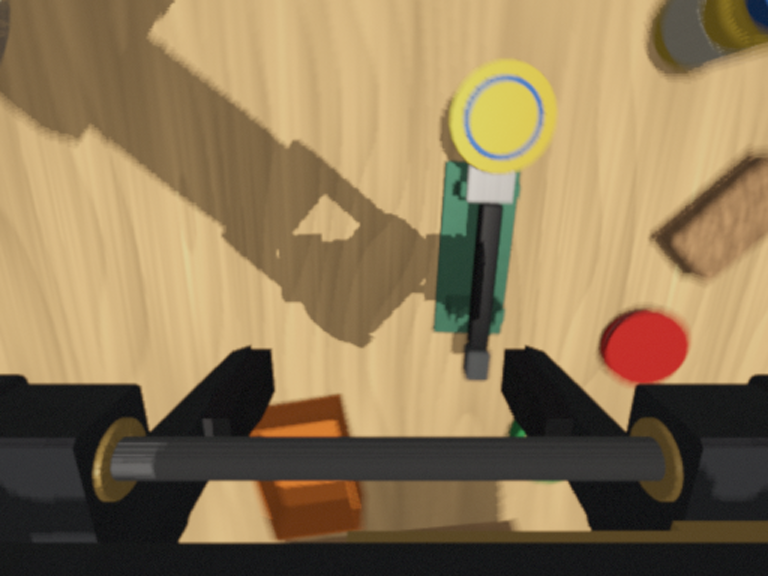

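Run:
```python
from h import *
s=np.load('pics/w1.npy',allow_pickle=True).item()
def w(u,v,z): return ray('wrist',(u+.5)/1.5-.5,(v+.5)/1.5-.5,z,s)
print('disc',w(503.5,116,.055),'hf',w(489.5,204,.063),'hb',w(478,352,.063),'wb',w(476.5,378,.065))
s2=ctrl.observe();delta([.526,-.206,.238],Rdown(0),s2)
```

```text
disc [ 0.5291 -0.1088  0.055 ] hf [ 0.5237 -0.176   0.063 ] hb [ 0.5276 -0.3073  0.063 ] wb [ 0.5284 -0.3324  0.065 ]
t 2.7 shift mm [27.  12.9 82.7] rot [ 0.046 -0.005 -0.007] pos [ 0.4441 -0.2228  0.2653] F [-0.4 -0.  -0.2] w 0.0883
```

Call:
jog_arm --commands '[[88,[15,4,25],[0.04,-0.005,-0.007]],[88,[25,6,35],[0,0,0]],[88,[25,4,25],[0,0,0]],[88,[15,2,5],[0,0,0]],[88,[0,0,0],[0,0,0]]]'

```text
time: 3.32
eef_pos: [0.5356, -0.2054, 0.1829]
eef_rot: [-100.5, 89.9, -101.0]
wrist_force: [-0.2, -0.8, 0.5]
grip_width: 0.0879
```

Run:
```python
from h import *
delta([.526,-.206,.15],Rdown(0))
snap('wrist','w2',k=1.5)
```

```text
t 3.325 shift mm [32.9 -0.6 -9.6] rot [-0.008 -0.     0.001] pos [ 0.5356 -0.2054  0.1829] F [-0.2 -0.8  0.5] w 0.0879
```

View pics/w2.png

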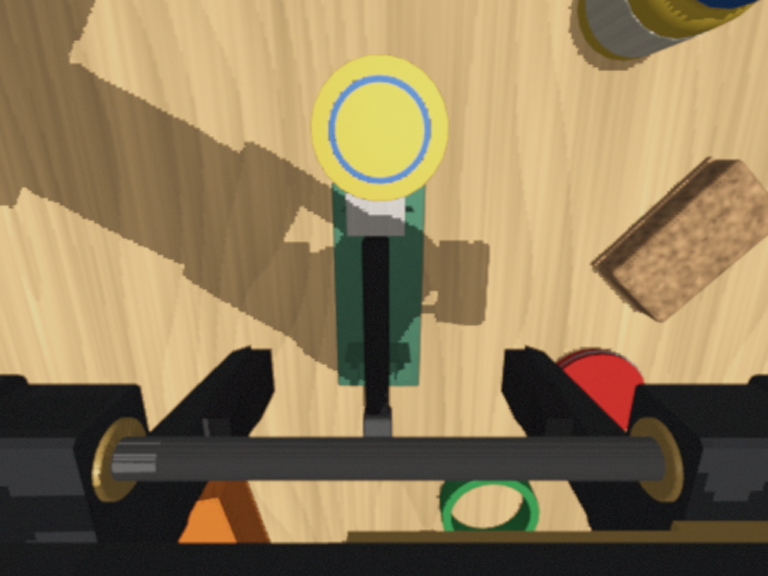

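Run:
```python
from h import *
s=np.load('pics/w2.npy',allow_pickle=True).item()
def w(u,v,z): return ray('wrist',(u+.5)/1.5-.5,(v+.5)/1.5-.5,z,s)
d=w(380,128,.055);f=w(375.5,237,.063);b=w(377,406,.063);br=w(375.5,237,.049)
print('disc',d,'hf',f,'hb',b,'base',w(379,385,.008),w(379,186,.008))
print(np.degrees(np.arctan2(f[1]-b[1],f[0]-b[0])))
```

```text
disc [ 0.5314 -0.1101  0.055 ] hf [ 0.5277 -0.1751  0.063 ] hb [ 0.5267 -0.298   0.063 ] base [ 0.5268 -0.3128  0.008 ] [ 0.5293 -0.1472  0.008 ]
89.49744683814798
```

Call:
jog_arm --commands '[[88,[10,0,-8],[-0.008,0,0]],[88,[30,0,-2],[0,0,0]],[88,[35,0,0],[0,0,0]],[88,[35,0,0],[0,0,0]],[88,[20,0,0],[0,0,0]],[88,[5,0,0],[0,0,0]],[88,[0,0,0],[0,0,0]]]'

```text
time: 4.25
eef_pos: [0.5252, -0.2108, 0.0553]
eef_rot: [-38.5, 89.0, -39.0]
wrist_force: [-0.3, -0.3, 1.2]
grip_width: 0.088
```

Run:
```python
from h import *
delta([.527,-.205,.0353],Rdown(0))
snap('wrist','w3',k=1.5)
```

```text
t 4.25 shift mm [20.   6.1  1.4] rot [-0.008  0.014  0.011] pos [ 0.5252 -0.2108  0.0553] F [-0.3 -0.3  1.2] w 0.088
```

View pics/w3.png

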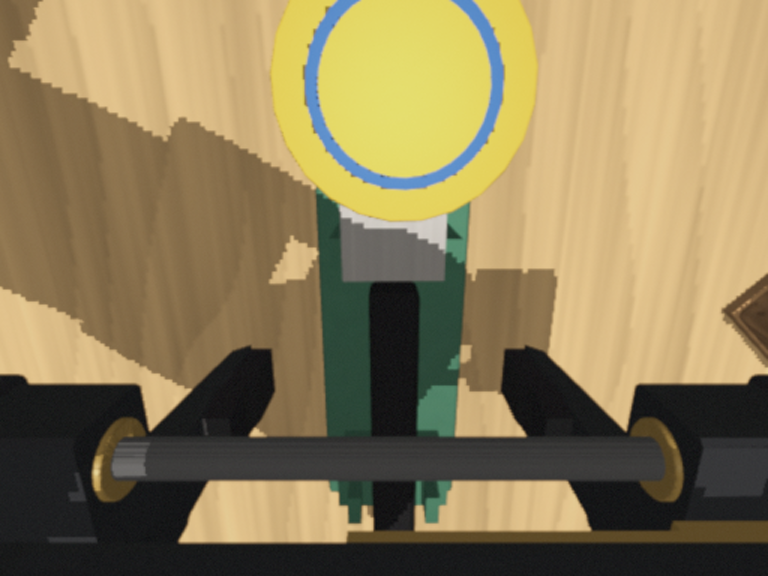

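Call:
jog_arm --commands '[[88,[10,4,1.5],[-0.008,0.014,0.011]],[88,[10,3,0],[0,0,0]],[88,[3,0,0],[0,0,0]],[88,[0,0,0],[0,0,0]]]'

```text
time: 4.8
eef_pos: [0.5278, -0.2038, 0.0324]
eef_rot: [-37.1, 89.9, -37.0]
wrist_force: [0.0, -0.3, 0.4]
grip_width: 0.0879
```

Run:
```python
from h import *
delta([.527,-.205,.0353],Rdown(0))
```

```text
t 4.8 shift mm [-2.9 -1.3 -0.8] rot [0.    0.002 0.001] pos [ 0.5278 -0.2038  0.0324] F [ 0.  -0.3  0.4] w 0.0879
```

Call:
jog_arm --commands '[[60,[-3,-1,-0.8],[0,0.002,0.001]],[40,[0,0,0],[0,0,0]],[26,[0,0,0],[0,0,0]],[22,[0,0,0],[0,0,0]],[20,[0,0,0],[0,0,0]],[18,[0,0,0],[0,0,0]],[14,[0,0,0],[0,0,0]],[10,[0,0,0],[0,0,0]],[10,[0,0,0],[0,0,0]]]' --squeeze 30

```text
time: 5.92
eef_pos: [0.5271, -0.2051, 0.0362]
eef_rot: [-56.5, 89.9, -56.5]
wrist_force: [-0.2, -0.3, -0.9]
grip_width: 0.0178
```

Run:
```python
from h import *
delta([.527,-.205,.0353],Rdown(0))
s=snap('wrist','w4',k=1.5)
def w(u,v,z): return ray('wrist',(u+.5)/1.5-.5,(v+.5)/1.5-.5,z,s)
```

```text
t 5.925 shift mm [ 0.9  0.1 -0.1] rot [0.    0.001 0.001] pos [ 0.5271 -0.2051  0.0362] F [-0.2 -0.3 -0.9] w 0.0178
```

View pics/w4.png

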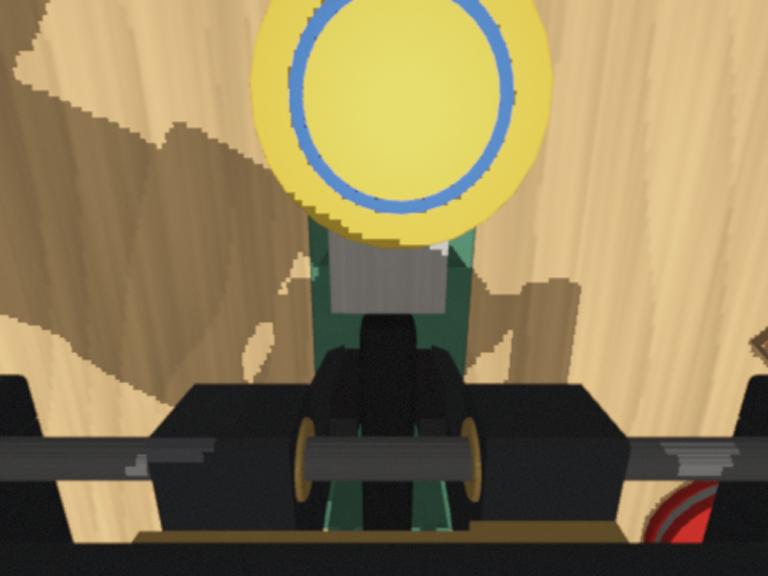

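Run:
```python
from h import *
s=np.load('pics/w4.npy',allow_pickle=True).item()
def w(u,v,z): return ray('wrist',(u+.5)/1.5-.5,(v+.5)/1.5-.5,z,s)
p=s['eef_pos']
print('bottom edge',w(402,247,.055)-p, 'L/R',w(252,92,.055)-p,w(552,92,.055)-p)
print('handle front',w(388,314,.063)-p,'blade root',w(388,313,.049)-p)
```

```text
bottom edge [0.0039 0.0524 0.0188] L/R [-0.0377  0.0956  0.0188] [0.0446 0.0956 0.0188]
handle front [-0.0004  0.0336  0.0268] blade root [-0.0004  0.0287  0.0128]
```

Call:
jog_arm --commands '[[10,[-1.5,0,0],[0,0.001,0.001]],[10,[-3,0,0],[0,0,0]],[10,[-5,0,0],[0,0,0]],[10,[-7,0,0],[0,0,0]],[10,[-8,0,0],[0,0,0]],[10,[-8,0,0],[0,0,0]],[10,[-8,0,0],[0,0,0]],[10,[-8,0,0],[0,0,0]],[10,[-8,0,0],[0,0,0]],[10,[-6,0,0],[0,0,0]],[10,[-4,0,0],[0,0,0]],[10,[-2,0,0],[0,0,0]]]'

```text
time: 7.48
eef_pos: [0.5268, -0.2049, 0.1094]
eef_rot: [152.0, 89.9, 152.0]
wrist_force: [0.6, 0.3, -2.5]
grip_width: 0.0179
```

Run:
```python
from h import *
delta([.5349,.0364,.1],Rdown(-3.6))
print('jar',ray('top',251,156,.11))
snap('wrist','w5',k=1.5)
```

```text
t 7.475 shift mm [  9.6 241.3   8.2] rot [ 0.063 -0.001 -0.001] pos [ 0.5268 -0.2049  0.1094] F [ 0.6  0.3 -2.5] w 0.0179
jar [ 0.6929 -0.0317  0.11  ]
```

View pics/w5.png

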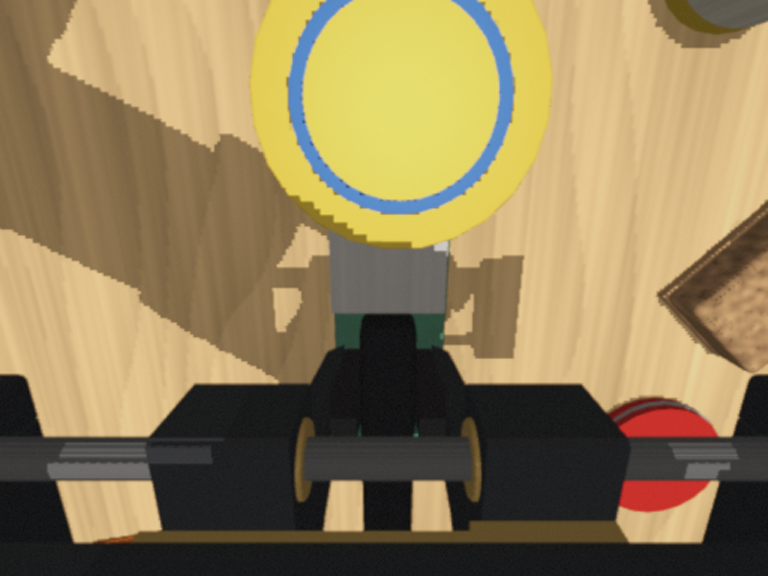

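Call:
jog_arm --commands '[[10,[0,2,0.2],[0.003,0,0]],[10,[0,5,0.3],[0.003,0,0]],[10,[0,8,0.4],[0.003,0,0]],[10,[0,11,0.5],[0.004,0,0]],[10,[0,14,0.5],[0.004,0,0]],[10,[0,14,0.5],[0.004,0,0]],[10,[0,14,0.5],[0.004,0,0]],[10,[0,14,0.5],[0.004,0,0]],[10,[0,14,0.5],[0.004,0,0]],[10,[0,14,0.5],[0.004,0,0]],[10,[0,14,0.5],[0.004,0,0]],[10,[0,14,0.5],[0.004,0,0]],[10,[0,14,0.5],[0.004,0,0]],[10,[0,14,0.5],[0.004,0,0]],[10,[0,14,0.5],[0.004,0,0]],[10,[0,14,0.5],[0.004,0,0]],[10,[0,11,0.5],[0.002,0,0]],[10,[0,8,0],[0,0,0]],[10,[0,5,0],[0,0,0]],[10,[0,2,0],[0,0,0]]]'

```text
time: 10.02
eef_pos: [0.5436, 0.0313, 0.1093]
eef_rot: [148.7, 89.9, 144.9]
wrist_force: [0.2, 0.1, -2.2]
grip_width: 0.0174
```

Run:
```python
from h import *
delta([.5349,.0364,.1],Rdown(-3.6))
snap('wrist','w6',k=1.5)
snap('top','t6',(140,150,300,260),5)
```

```text
t 10.025 shift mm [ 9.3  4.5 -9. ] rot [-0.003 -0.002 -0.001] pos [0.5436 0.0313 0.1093] F [ 0.2  0.1 -2.2] w 0.0174
```

View pics/w6.png

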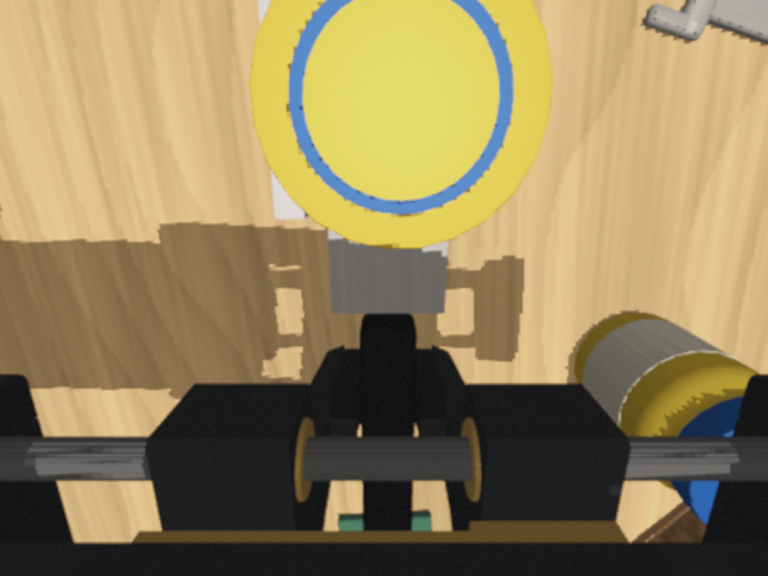

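View pics/t6.png

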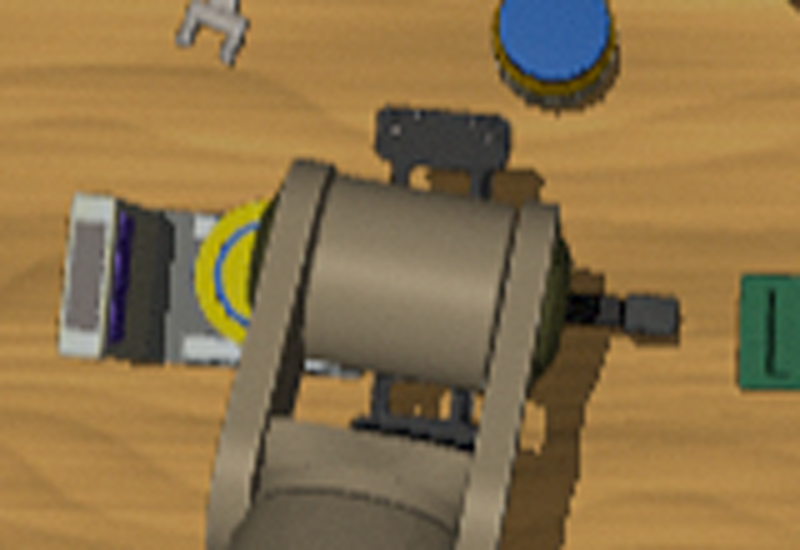

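Call:
jog_arm --commands '[[10,[0,1,-2],[-0.001,-0.001,0]],[10,[0,1,-3],[-0.001,0,0]],[10,[0,1,-3],[0,0,0]],[10,[0,1,-1],[0,0,0]],[10,[0,0,0],[0,0,0]]]'

```text
time: 10.75
eef_pos: [0.5341, 0.0354, 0.1094]
eef_rot: [134.0, 89.9, 130.3]
wrist_force: [0.6, -0.2, -1.7]
grip_width: 0.0176
```

Run:
```python
from h import *
delta([.5349,.0364,.1],Rdown(-3.6))
s=snap('wrist','w7',(130,90,340,240),3.8)
p=s['eef_pos']
# predicted rail near ends corners
n=np.array([.0628,.998]);r=np.array([.998,-.0628]);c=np.array([.5445,.1305])
for l in (-40,-28,28,40):
    q=c-.045*n+l/1000*r;u=proj('wrist',[*q,.085],s);print(l,u,(u-[130,90])*3.8)
snap('side','s7',(180,100,300,240),5)
```

```text
t 10.75 shift mm [9.4 1.1 0.8] rot [-0.002 -0.001 -0.001] pos [0.5341 0.0354 0.1094] F [ 0.6 -0.2 -1.7] w 0.0176
-40 [200.2135 153.1074] [266.8112 239.8081]
-28 [220.0049 153.0515] [342.0188 239.5958]
28 [312.4319 152.7907] [693.2413 238.6045]
40 [332.252  152.7347] [768.5577 238.3919]
```

View pics/w7.png

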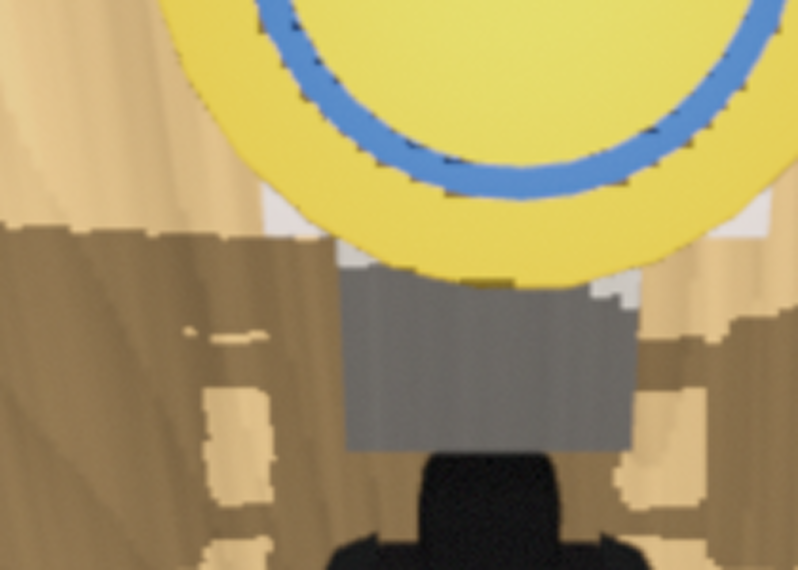

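View pics/s7.png

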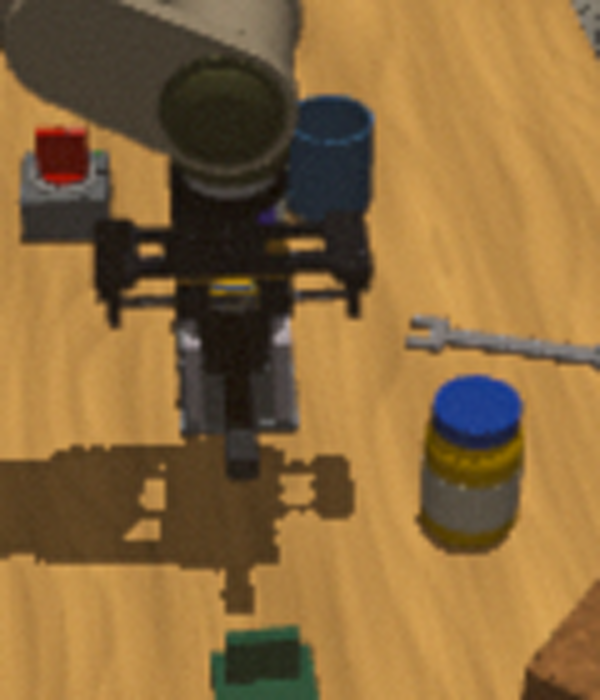

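Call:
jog_arm --commands '[[10,[2,0.6,0.5],[-0.001,0,0]],[10,[4,0.6,0.4],[-0.001,0,0]],[10,[5,0,0],[0,0,0]],[10,[5,0,0],[0,0,0]],[10,[5,0,0],[0,0,0]],[10,[4,0,0],[0,0,0]],[10,[2,0,0],[0,0,0]],[10,[0,0,0],[0,0,0]]]'

```text
time: 11.85
eef_pos: [0.5352, 0.0365, 0.0799]
eef_rot: [146.3, 89.9, 142.7]
wrist_force: [0.1, -1.0, -2.3]
grip_width: 0.0177
```

Run:
```python
from h import *
delta([.5349,.0366,.0722],Rdown(-3.6))
s=snap('wrist','w8',(130,90,340,240),3.8)
```

```text
t 11.85 shift mm [ 7.7  0.1 -0.3] rot [-0.    -0.002 -0.001] pos [0.5352 0.0365 0.0799] F [ 0.1 -1.  -2.3] w 0.0177
```

View pics/w8.png

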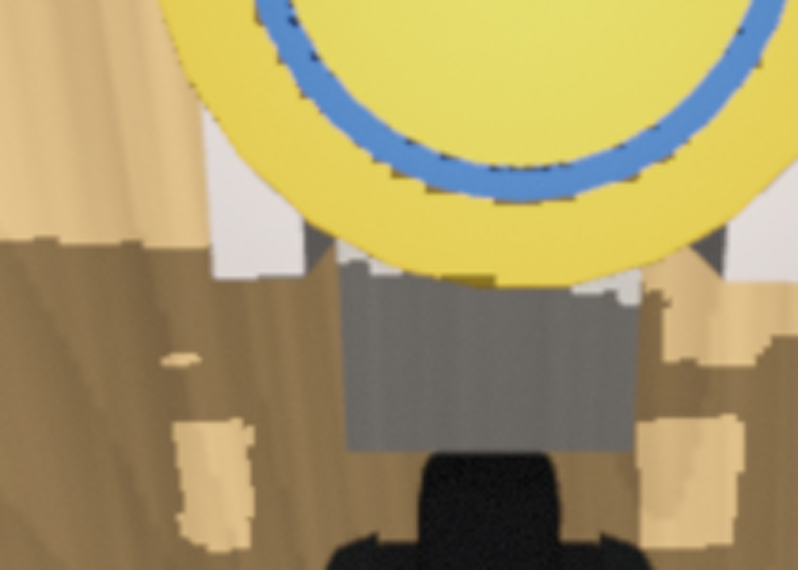

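Call:
jog_arm --commands '[[10,[2,0,-0.3],[0,-0.002,-0.001]],[10,[2,0,0],[0,0,0]],[10,[1.5,0,0],[0,0,0]],[10,[1,0,0],[0,0,0]],[10,[1,0,0],[0,0,0]],[10,[1,0,0],[0,0,0]],[10,[1,0,0],[0,0,0]],[10,[1.5,0,0],[0,0,0]],[10,[2,0,0],[0,0,0]],[10,[2.5,0,0],[0,0,0]],[10,[2.5,0,0],[0,0,0]],[10,[2,0,0],[0,0,0]],[10,[1,0,0],[0,0,0]]]'

```text
time: 13.52
eef_pos: [0.5353, 0.0365, 0.0581]
eef_rot: [7.8, 89.9, 4.2]
wrist_force: [0.5, 0.6, -1.4]
grip_width: 0.0175
```

Run:
```python
from h import *
delta([.5349,.0366,.060],Rdown(-3.6))
s=snap('wrist','w9',(130,60,340,240),3.3)
snap('side','s9',(180,100,300,240),5)
```

```text
t 13.525 shift mm [-1.9  0.1 -0.4] rot [-0.     0.002 -0.   ] pos [0.5353 0.0365 0.0581] F [ 0.5  0.6 -1.4] w 0.0175
```

View pics/w9.png

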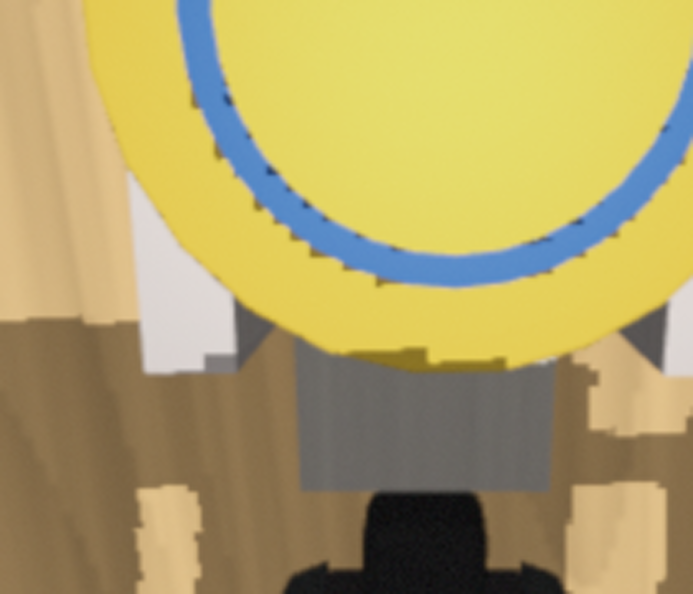

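View pics/s9.png

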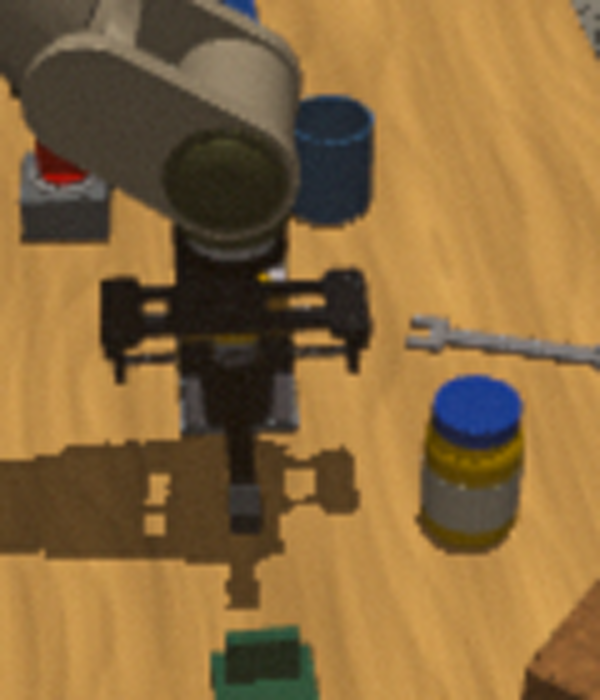

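Call:
jog_arm --commands '[[10,[0,-2,0],[0,0.001,0]],[10,[0,-5,0],[0,0,0]],[10,[0,-10,0],[0,0,0]],[10,[0,-15,0],[0,0,0]],[10,[0,-20,0],[0,0,0]],[10,[0,-20,0],[0,0,0]],[10,[0,-20,0],[0,0,0]],[10,[0,-15,0],[0,0,0]],[10,[0,-10,0],[0,0,0]],[10,[0,-5,0],[0,0,0]],[10,[0,0,0],[0,0,0]]]'

```text
time: 15.0
eef_pos: [0.5267, -0.0948, 0.0584]
eef_rot: [-11.7, 89.9, -15.4]
wrist_force: [-0.5, -0.6, -1.3]
grip_width: 0.0176
```

Run:
```python
from h import *
delta([.5271,-.2051,.0362],Rdown(0))
s=snap('top','t10',(140,170,300,260),5)
s=snap('wrist','w10',k=1.5)
```

```text
t 15.0 shift mm [  22.3 -110.1    7.5] rot [-0.065  0.001  0.   ] pos [ 0.5267 -0.0948  0.0584] F [-0.5 -0.6 -1.3] w 0.0176
```

View pics/t10.png

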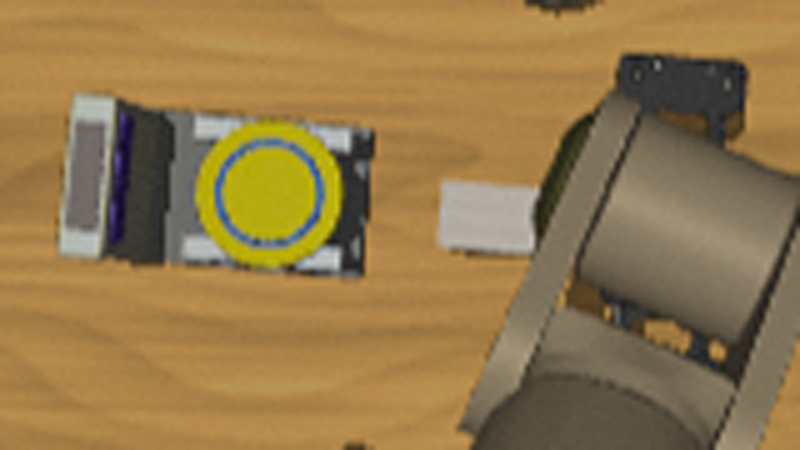

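View pics/w10.png

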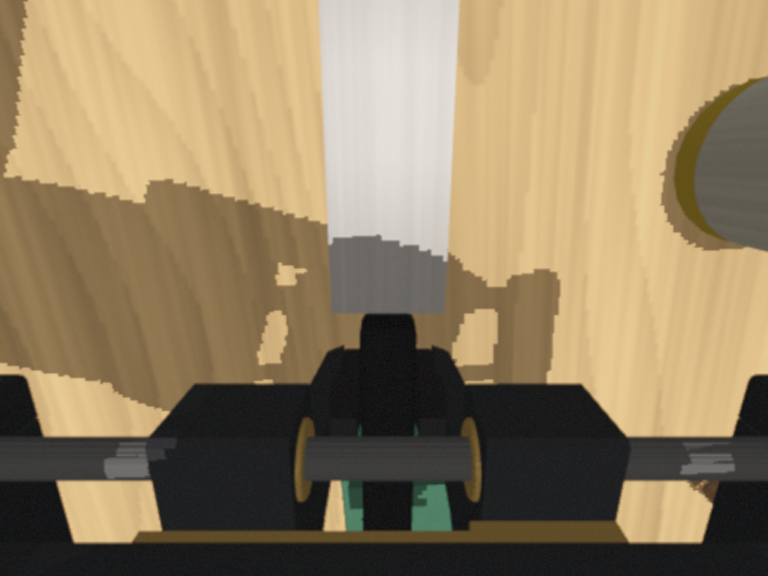

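Call:
jog_arm --commands '[[10,[-4,-5,1],[-0.01,0,0]],[10,[-6,-12,1],[-0.015,0,0]],[10,[-4,-18,1.5],[-0.015,0,0]],[10,[0,-20,1.5],[-0.015,0,0]],[10,[0,-20,1],[-0.01,0,0]],[10,[0,-18,1],[0,0,0]],[10,[0,-11,0.5],[0,0,0]],[10,[0,-5,0],[0,0,0]],[10,[0,0,0],[0,0,0]]]'

```text
time: 16.23
eef_pos: [0.5331, -0.2095, 0.0755]
eef_rot: [-26.4, 89.8, -26.0]
wrist_force: [0.2, 0.3, -1.1]
grip_width: 0.0176
```

Run:
```python
from h import *
def c(u,v,z): return ray('top',140+(u+.5)/5-.5,170+(v+.5)/5-.5,z)
print('disc now',c(269.5,193.5,.091))
delta([.5271,-.2051,.0362],Rdown(0))
s=snap('wrist','w11',k=1.5)
```

```text
disc now [0.5438 0.1285 0.091 ]
t 16.225 shift mm [39.2  4.5 -6.1] rot [0.007 0.003 0.002] pos [ 0.5331 -0.2095  0.0755] F [ 0.2  0.3 -1.1] w 0.0176
```

View pics/w11.png

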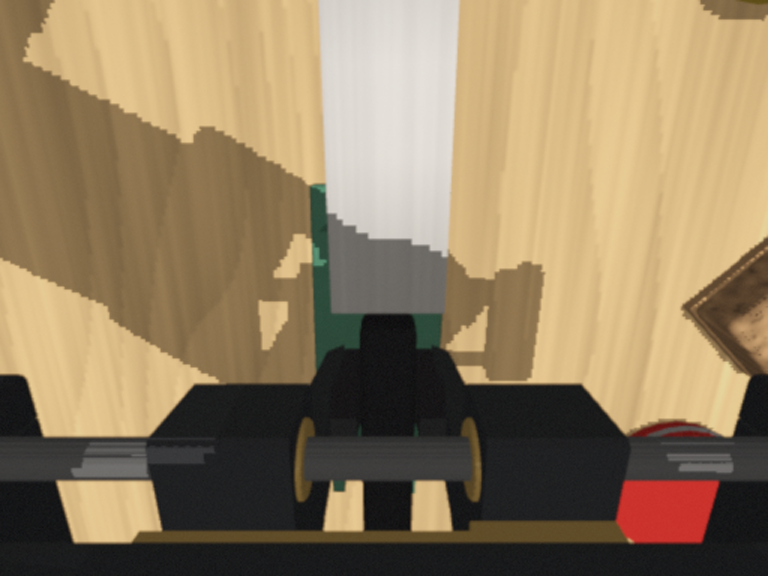

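Call:
jog_arm --commands '[[10,[1,2.5,-3],[0.007,0.003,0.002]],[10,[3,2,-3],[0,0,0]],[10,[5,0,0],[0,0,0]],[10,[5,0,0],[0,0,0]],[10,[4,0,0],[0,0,0]],[10,[1,0,0],[0,0,0]],[10,[0,0,0],[0,0,0]]]'

```text
time: 17.15
eef_pos: [0.5265, -0.203, 0.0548]
eef_rot: [126.9, 89.9, 127.0]
wrist_force: [0.4, -0.1, -1.1]
grip_width: 0.0176
```

Run:
```python
from h import *
delta([.5271,-.2051,.0362],Rdown(0))
```

```text
t 17.15 shift mm [18.6 -2.2  0.6] rot [ 0.002 -0.001 -0.001] pos [ 0.5265 -0.203   0.0548] F [ 0.4 -0.1 -1.1] w 0.0176
```

Call:
jog_arm --commands '[[10,[2,-1,0.4],[0.001,-0.001,-0.001]],[10,[3,-1,0.2],[0,0,0]],[10,[4,0,0],[0,0,0]],[10,[4,0,0],[0,0,0]],[10,[2,0,0],[0,0,0]],[10,[1,0,0],[0,0,0]],[10,[0,0,0],[0,0,0]]]'

```text
time: 18.02
eef_pos: [0.5273, -0.2052, 0.0377]
eef_rot: [25.5, 90.0, 25.5]
wrist_force: [0.1, -0.6, -1.9]
grip_width: 0.0171
```

Run:
```python
from h import *
delta([.5271,-.2051,.0362],Rdown(0))
```

```text
t 18.025 shift mm [ 1.5  0.1 -0.2] rot [ 0.001  0.    -0.   ] pos [ 0.5273 -0.2052  0.0377] F [ 0.1 -0.6 -1.9] w 0.0171
```

Call:
jog_arm --commands '[[10,[1,0,0],[0,0,0]],[10,[0.5,0,0],[0,0,0]],[10,[0,0,0],[0,0,0]],[22,[0,0,0],[0,0,0]],[40,[0,0,0],[0,0,0]],[70,[0,0,0],[0,0,0]],[88,[0,0,0],[0,0,0]],[88,[0,0,0],[0,0,0]],[88,[0,0,0],[0,0,0]]]'

```text
time: 19.15
eef_pos: [0.5278, -0.2056, 0.037]
eef_rot: [-29.2, 89.9, -29.1]
wrist_force: [-0.4, 0.1, 0.3]
grip_width: 0.0701
```

Run:
```python
from h import *
delta([.5271,-.2051,.0362],Rdown(0))
s=snap('wrist','w12',k=1.5)
```

```text
t 19.15 shift mm [ 0.8  0.5 -0.7] rot [0.001 0.002 0.001] pos [ 0.5278 -0.2056  0.037 ] F [-0.4  0.1  0.3] w 0.0701
```

View pics/w12.png

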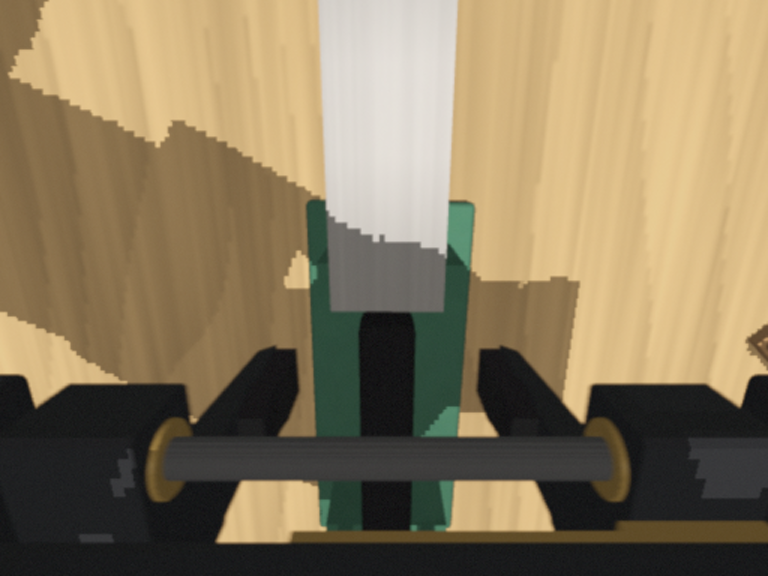

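Call:
jog_arm --commands '[[88,[-5,0,0],[0,0,0]],[88,[-12,0,0],[0,0,0]],[88,[-25,0,0],[0,0,0]],[88,[-35,0,0],[0,0,0]],[88,[-40,0,0],[0,0,0]],[88,[-40,0,0],[0,0,0]],[88,[-35,10,0],[0,0,0]],[88,[-20,25,-5],[0,0,0]],[88,[0,40,-8],[0,0,0]],[88,[0,50,-8],[0,0,0]],[88,[0,50,-8],[0,0,0]],[88,[0,50,-8],[0,0,0]],[88,[0,50,-8],[0,0,0]],[88,[0,50,-8],[0,0,0]],[88,[0,50,-8],[0,0,0]],[88,[0,50,-8],[0,0,0]],[88,[0,40,-8],[0,0,0]],[88,[0,30,-8],[0,0,0]],[88,[0,15,-5],[0,0,0]],[88,[0,0,0],[0,0,0]]]'

```text
time: 21.7
eef_pos: [0.4314, 0.3202, 0.2699]
eef_rot: [-9.8, 88.9, -9.9]
wrist_force: [0.2, -1.1, 0.5]
grip_width: 0.0879
```

Run:
```python
from h import *
delta([.425,.381,.2],Rdown(86))
snap('top','t13',(180,170,370,260),4.2)
```

```text
t 21.7 shift mm [69.5 61.  -7.8] rot [-1.502  0.013  0.017] pos [0.4314 0.3202 0.2699] F [ 0.2 -1.1  0.5] w 0.0879
```

View pics/t13.png

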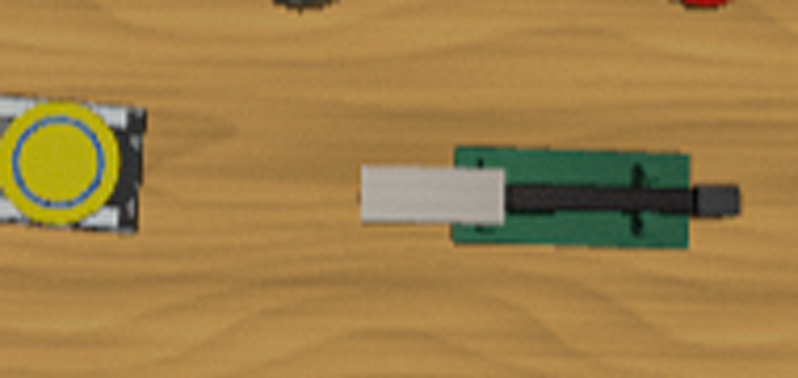

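Call:
jog_arm --commands '[[88,[10,25,-4],[0,0.01,0.015]],[88,[20,30,-4],[0,0,0]],[88,[10,10,0],[0,0,0]],[88,[0,0,0],[-0.1,0,0]],[88,[0,0,0],[-0.18,0,0]],[88,[0,0,0],[-0.18,0,0]],[88,[0,0,0],[-0.18,0,0]],[88,[0,0,0],[-0.18,0,0]],[88,[0,0,0],[-0.18,0,0]],[88,[0,0,0],[-0.18,0,0]],[88,[0,0,0],[-0.18,0,0]],[88,[0,0,0],[-0.12,0,0]],[88,[0,0,0],[0,0,0]]]'

```text
time: 23.38
eef_pos: [0.4281, 0.384, 0.2252]
eef_rot: [-15.1, 89.3, 71.8]
wrist_force: [0.5, -0.2, -0.0]
grip_width: 0.0879
```

Run:
```python
from h import *
delta([.425,.381,.2],Rdown(86))
s=snap('wrist','w14',k=1.5)
print(s['qpos'])
```

```text
t 23.375 shift mm [25.2  3.  -3.4] rot [0.015 0.012 0.003] pos [0.4281 0.384  0.2252] F [ 0.5 -0.2 -0. ] w 0.0879
[ 29.8823  24.6056  72.0822   0.496   82.7644 -57.04  ]
```

View pics/w14.png

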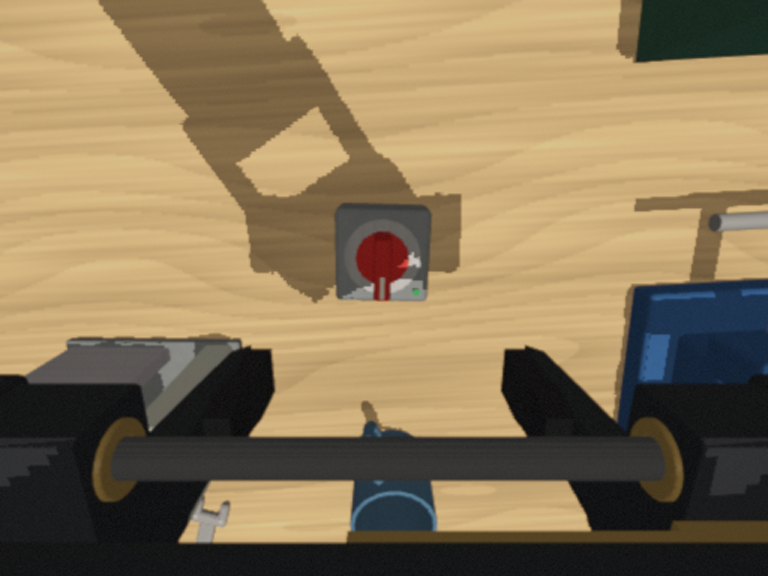

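Call:
jog_arm --commands '[[88,[15,2,-2],[0.01,0.012,0.003]],[88,[25,1,-1],[0,0,0]],[88,[20,0,0],[0,0,0]],[88,[0,0,0],[0,0,0]]]'

```text
time: 23.92
eef_pos: [0.4241, 0.3803, 0.1605]
eef_rot: [140.9, 89.8, -133.4]
wrist_force: [0.1, -0.2, -0.2]
grip_width: 0.0879
```

Run:
```python
from h import *
delta([.425,.381,.15],Rdown(86))
s=snap('wrist','w15',(180,110,330,310),3)
for a in (0,-4):
  for d in (-.022,0,.022):
    for l in (-.006,.006):
      r=np.radians(a);print(a,d,l,((proj('wrist',[.425+d*np.cos(r)-l*np.sin(r),.381+d*np.sin(r)+l*np.cos(r),.089],s)-[180,110])*3).round(1))
```

```text
t 23.925 shift mm [10.5 -0.9  0.7] rot [-0.005 -0.003 -0.002] pos [0.4241 0.3803 0.1605] F [ 0.1 -0.2 -0.2] w 0.0879
0 -0.022 -0.006 [207.7 213. ]
0 -0.022 0.006 [252.7 209.8]
0 0 -0.006 [214.5 290.7]
0 0 0.006 [258.3 287.6]
0 0.022 -0.006 [221. 364.]
0 0.022 0.006 [263.5 361.1]
-4 -0.022 -0.006 [213.4 211.3]
-4 -0.022 0.006 [258.5 211.1]
-4 0 -0.006 [214.4 289.2]
-4 0 0.006 [258.3 289. ]
-4 0.022 -0.006 [215.5 362.8]
-4 0.022 0.006 [258.1 362.7]
```

View pics/w15.png

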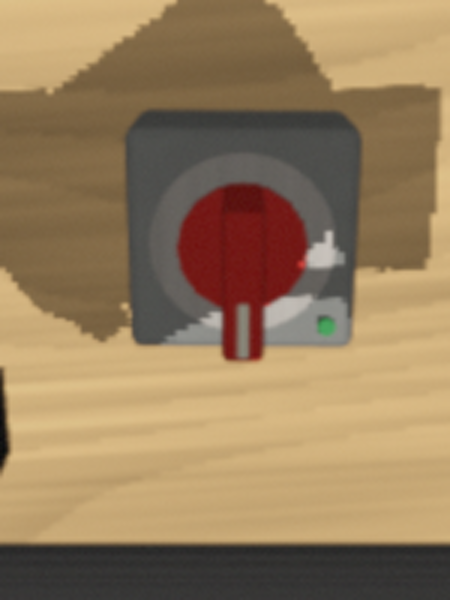

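Call:
jog_arm --commands '[[88,[10,0,2],[-0.005,-0.003,-0.002]],[88,[25,0,1],[0,0,0]],[88,[25,0,0],[0,0,0]],[88,[20,0,0],[0,0,0]],[88,[10,0,0],[0,0,0]],[88,[0,0,0],[0,0,0]]]'

```text
time: 24.72
eef_pos: [0.4262, 0.3852, 0.0703]
eef_rot: [-52.5, 89.5, 33.4]
wrist_force: [-0.2, 0.3, 0.6]
grip_width: 0.0883
```

Run:
```python
from h import *
delta([.425,.383,.06],Rdown(86))
s=snap('wrist','w16',(150,90,360,310),2.7)
```

```text
t 24.725 shift mm [10.3  1.1 -2.3] rot [-0.001  0.005  0.007] pos [0.4262 0.3852 0.0703] F [-0.2  0.3  0.6] w 0.0883
```

View pics/w16.png

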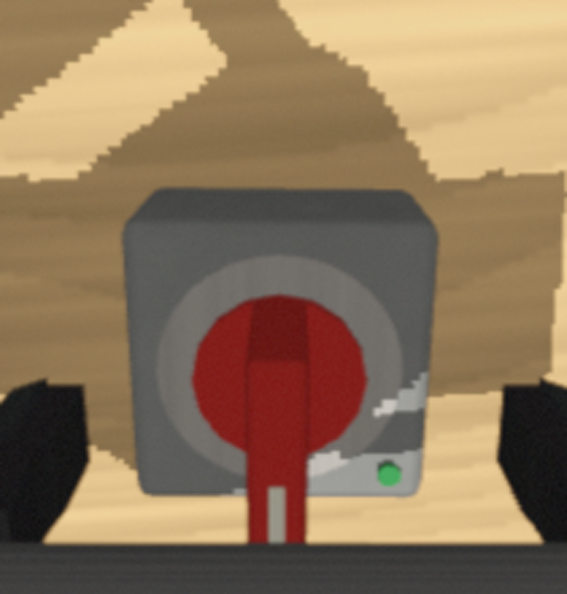

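Call:
jog_arm --commands '[[88,[5,1,-1.5],[-0.001,0.005,0.007]],[88,[4,0,-1.2],[0,0,0]],[70,[1,0,0],[0,0,0]],[40,[0,0,0],[0,0,0]]]'

```text
time: 25.28
eef_pos: [0.4259, 0.3829, 0.0618]
eef_rot: [-51.3, 89.8, 34.7]
wrist_force: [0.5, -0.6, -0.1]
grip_width: 0.0701
```

Run:
```python
from h import *
delta([.425,.3825,.06],Rdown(86))
s=snap('wrist','w17',(150,90,360,310),2.7)
```

```text
t 25.275 shift mm [ 1.8  0.9 -0.5] rot [-0.     0.002  0.003] pos [0.4259 0.3829 0.0618] F [ 0.5 -0.6 -0.1] w 0.0701
```

View pics/w17.png

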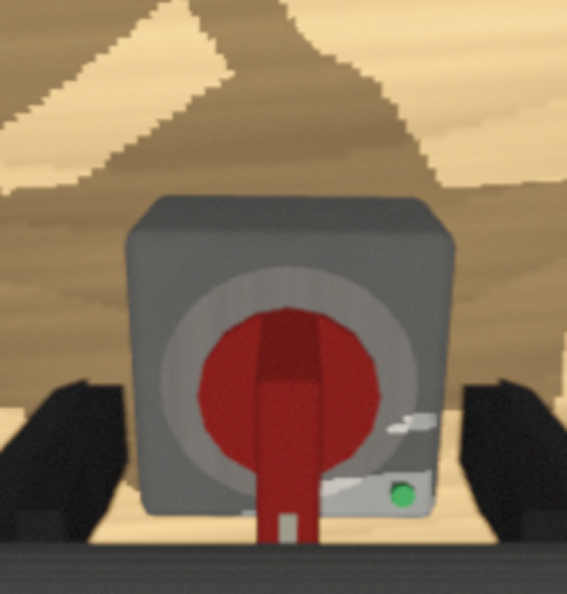

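Call:
jog_arm --commands '[[25,[0.5,0.8,-0.5],[0,0.002,0.003]],[16,[0,0,0],[0,0,0]],[12,[0,0,0],[0,0,0]],[5,[0,0,0],[0,0,0]],[5,[0,0,0],[0,0,0]],[5,[0,0,0],[0,0,0]]]' --squeeze 25

```text
time: 26.08
eef_pos: [0.4251, 0.3821, 0.0616]
eef_rot: [152.4, 90.0, -121.6]
wrist_force: [0.7, -4.0, 1.5]
grip_width: 0.0121
```

Run:
```python
from h import *
delta([.425,.3825,.06],Rdown(86));s=ctrl.observe();print(s['torque'],s['qpos'])
```

```text
t 26.075 shift mm [1.6 0.1 0.4] rot [-0.    -0.001 -0.   ] pos [0.4251 0.3821 0.0616] F [ 0.7 -4.   1.5] w 0.0121
[-0.4831 -0.1527 -0.0905] [ 30.1001  34.4551  84.803   -0.0222  60.778  -55.8803]
```

Call:
jog_arm --commands '[[5,[0,0,-0.3],[0.05,0,0]],[5,[0,0,0],[0.12,0,0]],[5,[0,0,0],[0.12,0,0]],[5,[0,0,0],[0.12,0,0]],[5,[0,0,0],[0.12,0,0]],[5,[0,0,0],[0.12,0,0]],[5,[0,0,0],[0.12,0,0]],[5,[0,0,0],[0.12,0,0]],[5,[0,0,0],[0.08,0,0]],[5,[0,0,0],[0,0,0]]]'

```text
time: 27.32
eef_pos: [0.4253, 0.3824, 0.0616]
eef_rot: [18.5, 89.9, 47.2]
wrist_force: [-0.3, -0.7, 0.0]
grip_width: 0.0118
```

Run:
```python
from h import *
delta([.425,.3825,.0616],Rdown(86-63));s=ctrl.observe();print(s['torque'],s['qpos'])
```

```text
t 27.325 shift mm [-0.   0.3 -0.2] rot [ 0.1    0.001 -0.   ] pos [0.4253 0.3824 0.0616] F [-0.3 -0.7  0. ] w 0.0118
[-0.1378 -0.1675  0.1655] [30.0945 34.4498 84.8177  0.0192 60.678   1.3818]
```

Call:
jog_arm --commands '[[5,[0,0,0],[0.06,0,0]],[5,[0,0,0],[0.05,0,0]],[5,[0,0,0],[0.04,0,0]]]'

```text
time: 27.7
eef_pos: [0.4254, 0.3824, 0.0616]
eef_rot: [9.4, 89.9, 29.7]
wrist_force: [0.6, 0.1, -0.2]
grip_width: 0.0119
```

Run:
```python
from h import *
delta([.425,.3825,.0616],Rdown(86-63));s=ctrl.observe();print(s['torque'],s['qpos'])
```

```text
t 27.7 shift mm [-0.   0.2 -0.3] rot [-0.048  0.001 -0.   ] pos [0.4254 0.3824 0.0616] F [ 0.6  0.1 -0.2] w 0.0119
[-0.0908 -0.1213  0.4365] [30.0992 34.4486 84.8175 -0.0005 60.6672  9.8425]
```

Call:
jog_arm --commands '[[5,[0,0,0],[0.05,0,0]],[5,[0,0,0],[0.02,0,0]]]'

```text
time: 27.95
eef_pos: [0.4253, 0.3825, 0.0616]
eef_rot: [-3.5, 89.9, 13.0]
wrist_force: [1.7, -1.8, -0.3]
grip_width: 0.013
```

Run:
```python
from h import *
delta([.425,.3825,.0616],Rdown(86-63));s=ctrl.observe();print(s['torque'],s['qpos'])
snap('wrist','w18',(150,90,360,310),2.7)
```

```text
t 27.95 shift mm [ 0.   0.1 -0.3] rot [-0.114  0.001  0.   ] pos [0.4253 0.3825 0.0616] F [ 1.7 -1.8 -0.3] w 0.013
[-0.136  -0.1926  0.4973] [30.12   34.4477 84.8133 -0.0265 60.6641 13.6881]
```

View pics/w18.png

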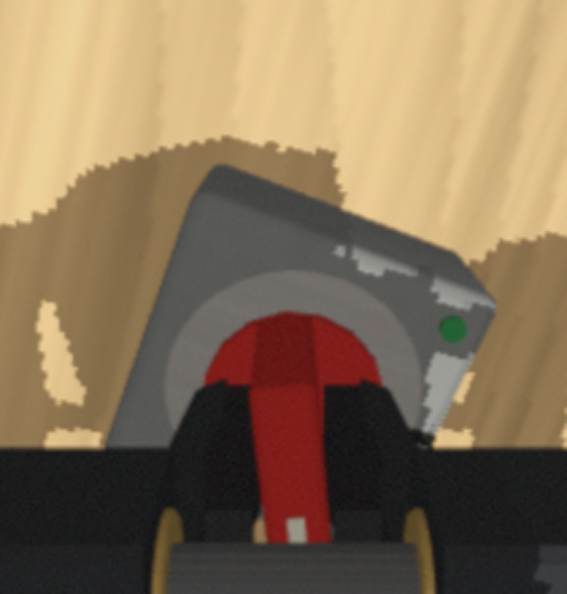

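Call:
jog_arm --commands '[[5,[0,0,0],[-0.1,0,0]],[5,[0,0,0],[-0.14,0,0]],[5,[0,0,0],[-0.14,0,0]],[5,[0,0,0],[-0.14,0,0]],[5,[0,0,0],[-0.14,0,0]],[5,[0,0,0],[-0.14,0,0]],[5,[0,0,0],[-0.14,0,0]],[5,[0,0,0],[-0.14,0,0]],[5,[0,0,0],[-0.06,0,0]],[5,[0,0,0],[0,0,0]]]'

```text
time: 29.25
eef_pos: [0.425, 0.3821, 0.0616]
eef_rot: [45.0, 89.9, 129.4]
wrist_force: [1.2, -0.8, -0.2]
grip_width: 0.0118
```

Run:
```python
from h import *
delta([.425,.3825,.0616],Rdown(86));s=ctrl.observe();print(s['torque'])
```

```text
t 29.25 shift mm [-0.   0.   0.4] rot [-0.028  0.001 -0.001] pos [0.425  0.3821 0.0616] F [ 1.2 -0.8 -0.2] w 0.0118
[-0.085  -0.2392  0.0792]
```

Release, let it spring back, and rise.

Call:
jog_arm --commands '[[16,[0,0,0],[0,0,0]],[30,[0,0,0],[0,0,0]],[60,[0,0,0],[0,0,0]],[88,[0,0,0],[0,0,0]],[88,[0,0,0],[0,0,0]],[88,[0,0,0],[0,0,0]],[88,[-5,0,0],[0,0,0]],[88,[-15,0,0],[0,0,0]],[88,[-30,0,0],[0,0,0]],[88,[-35,0,0],[0,0,0]],[88,[-30,0,0],[0,0,0]],[88,[-10,0,0],[0,0,0]],[88,[0,0,0],[0,0,0]]]'

```text
time: 30.88
eef_pos: [0.4249, 0.382, 0.1948]
eef_rot: [-19.4, 89.8, 64.8]
wrist_force: [-0.1, 0.1, -0.3]
grip_width: 0.0879
```

Run:
```python
from h import *
s=snap('wrist','w19',(150,90,360,310),2.7)
print(s['eef_pos'])
snap('top','t19',(70,160,230,270),5)
snap('side','s19',(170,110,310,280),3.5)
```

```text
[0.4249 0.382  0.1948]
```

View pics/w19.png

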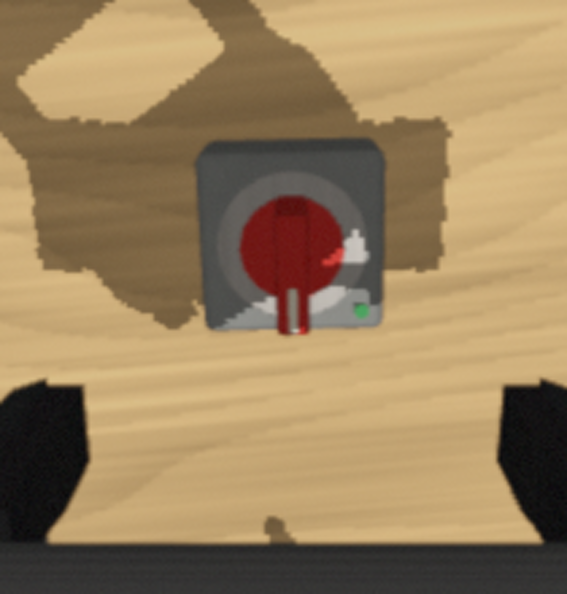

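View pics/t19.png

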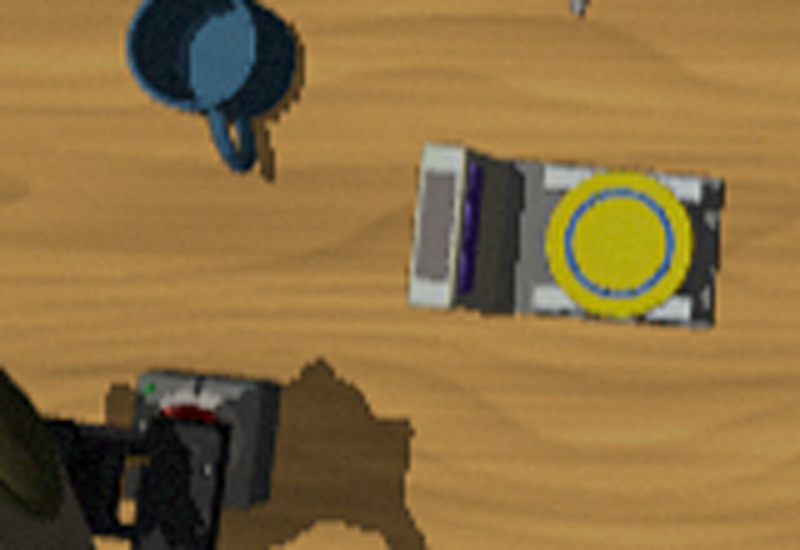

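View pics/s19.png

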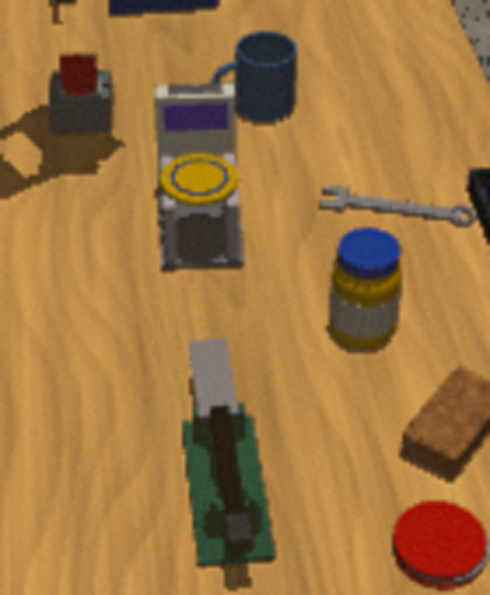

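Run:
```python
from h import *
print('disc',ray('top',70+619.5/5-.5,160+245.5/5-.5,.091),ctrl.observe()['time'])
print(ctrl.job_done())
```

```text
disc [0.5429 0.1288 0.091 ] 31.025
the job is handed in; nothing more can be done
None
```

The job is done and handed in at about 31 s of the 69 s allowed.

- **Blank:** I lifted the paddle by its handle and carried the blank level. I lowered it slowly onto the nest rails with the blade going down between them, then drew the paddle out. The last top-camera measurement puts the blank about 1.5–2 mm from the middle of the red marks. That is close to the 2 mm calibration error, so I left it. The gripper never touched it.
- **Paddle:** It is back in the green rest, with the handle lying in line between the rear lips.
- **Knob:** I turned it clockwise to its hard stop: the tool went past 1.1 rad and the torque rose to about 0.5 N m. I turned most of the way back still holding it, then let go for the last bit. The wrist picture shows the bar at its starting angle.
- **Other things:** The mug, jar, wrench, sanding block, spares and nest look unmoved in the last pictures. I did not look closely at the tub or the tape at the end, but the arm never worked near them.

No check failed. Two measurements differed slightly:
- **Blank along the nest:** comparing it with the rail ends in the picture put it about 1 mm off, against about 1.6 mm from the calibrated measurement.
- **Knob sideways:** the top and wrist cameras differed by about 2 mm, so I used the wrist picture.

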